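Hold the fresh study up to the camera

ROBOT

A 7-joint arm with a two-finger parallel gripper is mounted at the origin on the work surface. World frame = base frame: x ahead of the robot, y to its left, z up, the work surface at z = 0. Lengths are in m, angles in rad, forces in N, time in s.
With the tool pointing down it reaches from about 0.4 to 0.85 m from the base axis. Payload 4.4 kg.
Tool frame: the origin (TCP) lies between the finger pads; the fingertips stand ahead of it and the grasp point (between the pads) is the TCP (manip.finger_overhang is the z of the fingertips in the tool frame, in m); z points along the fingers, y is the line along which they close (so a half turn about z gives the same grasp; the last joint's range is limited). The gripper opens to 94 mm and grips with 3 to 60 N. Pads are 16 mm wide; open, the fingers measure 119 mm over their backs; the gripper's body (75 mm by 177 mm) begins 78 mm behind the grasp point.
Start: joints at [1.061, 0.628, 0.038, 1.517, -0.027, 0.996, -0.02], TCP at [0.279, -0.587, 0.224] pointing down, gripper open.
Joint ranges: [-3.06, 3.06], [-0.37, 2.12], [-1.25, 1.32], [0.18, 2.47], [-1.1, 4.24], [0.23, 1.98], [-2.94, 2.94]. Speed limits (rad/s): [2.57, 2.57, 3.14, 3.14, 3.14, 3.14, 3.14].

INTERFACE

Orientations are given as a unit quaternion [w, x, y, z].
In Python, from workcell import manip, viewer, ticket, nets gives the robot as it stands. The module is installed in compiled form; this text tells all that it offers.
- The arm moves only by the tool apply_moves, never from a script. Its argument "targets" is a list that holds one entry, the list of rows, each a list of 7 numbers: the closure, from 0 (fully open) to 1 (shut), then the shift along the tool's x, y, z in cm, then the turn, a rotation vector about the tool's x, y, z in rad. In form: [[[gripper, tx, ty, tz, wx, wy, wz], ...]]. A call has 1 to 20 rows; each row shifts and turns the commanded pose from where the row before left it, along the tool's axes as they then stand; what a row does not reach is not made up. A row lasts 1/12 s, in which the tool goes at most 41.7 mm and 7.16 degrees, less where a joint would pass 70% of its speed; a pose out of reach is approached as far as the arm can. A call is refused whole if a number of a shift passes 4.17 or a number of a turn 0.125, either way. A call with a gripper value outside its range is refused whole. The fingers move at their own pace and stop on an object; "newtons" is the grip in N (left out, the last holds). Time passes only in rows, so rows that do not move let the fingers close. It gives the time, the measured TCP pose, the force, the opening and the grip force at its end, in the units of the state.
- manip.state(): the state, without advancing time (a new reading comes with each control period).
- viewer.capture(name): name is "scene" or "top" or "wrist"; returns a dict with "img" (384x512x3 uint8, red, green, blue), "z_map" (384x512 float32, m along the optical axis (not along the pixel's ray), 0 where there is no reading), "K" (3x3 intrinsics, pixels), "k1" (the pictures are not rectified: a ray, as slopes to the right and down, at radius r is drawn at 1 + k1 r^2 times it, then the intrinsics apply), "extrinsics" (4x4, takes a point from world to camera coordinates). Camera axes: x right, y down, z forward; pixel columns grow to the right and rows downward; lengths in m; the calibration is good to about 2 mm. A picture is of the moment at which its call begins.
- ticket.sign_off(): hands the job in; it is judged then, once.
Trained networks look in a picture, given as the dict that the camera call returned (one of the last four; its "shot" number tells which), for a name from the list of things; names that differ only in an ending like _2 or _b are one class to them, and where a whole thing is asked for, a point or a joint stands for the part that bears it (a point fixed in the world has none). Each returns a list of dicts, best first, with "confidence" (0 to 1); they miss things now and then, are a little off and sometimes report something else, mostly with a low value. They report only what shows in the picture. A call takes as long as a camera call. They do not tell look-alikes from the thing itself.
- nets.cut_out(picture, label): "mask" (384x512 bool, what is visible of it) and "extent" ([left, top, right, bottom] in pixels, round what is visible of it).
- nets.place_of(picture, label): "point" ([column, row] in pixels: a listed point, or the origin of a listed thing).
The state is a dict: "t": time; "joint_positions": joint angles; "qd": joint speeds; "joint_efforts": joint torques, N m; "position": TCP position; "tcp_rot": TCP orientation; "force": force on the tool from outside, world axes, zero at the start; "ft_torque": the same for the moment, N m; "gripper_width": finger opening in m; "grasp_force": force on a finger pad.
Only numpy, scipy, OpenCV 4.12 (cv2) and the standard library are available. Lean on these libraries where they do the work, as an engineer would, in place of code of your own. Each camera call takes 0.05 s, during which the arm holds its last target. There are 200 camera calls.

TASK

Photograph time for the tall narrow study in the slotted drying rack, whose face is still wet: take it by its two bare side edges with a light grip and lift it out without anything touching the paint. Hold it up to the camera on the table tripod, 20 cm in front of the lens, in the middle of the view, right way up and with the painted face square to the lens (lean it to match if the camera looks downward). Leave the camera and everything else as they are, and finish while still holding the study there, steady, for the shot.

Things in the scene. Friction and masses are not known exactly. Their poses are not given: they have to be found in the camera images.
- study: the study to show: hollow wooden cradled panel, 60 wide (y) x 90 tall (z) x 18 mm deep (x), about 60 g, upright in a rack slot; the only panel there taller than wide. Painted face +x, open hollow back -x. Origin: centre of its underside. The side edges (y = -30 and 30 mm) are bare wood. Its thin glued frame takes a light grip only, up to 50 N from each finger
- study_paint: the wet painted area of the study's face: 48 mm wide, from 14 to 88 mm above the study's underside, standing 1 mm out of the board (face at x = +10 mm of the study); nothing may touch it. Same frame as study
- study_mid (a point): the point in the middle of the study's painted face, 45 mm above its underside, 10 mm in front of its mid-plane; axes as the study's
- lens (a point): centre of the front glass of the camera's lens, about 0.28 m above the table. The camera looks along this frame's -x; +z is up in its picture, y is across it. So the study is square, upright and facing the lens when its axes are parallel to these
- tripod: table tripod with the camera on it, 0.37 m tall overall, legs reaching 120 mm out; fixed to the table. Origin on the table below the camera; the camera looks to its -x side, 6 to 23 degrees downward
- rack: fixed wooden drying rack, 222 (x) x 130 (y) x 28 mm high, origin centre of its underside. Four slots along its y, at x = -78, -26, 26 and 78 mm, each 22 mm wide and 10 mm deep, floor 18 mm above the table; one is empty. The panels stand in them on their lower edges, faces to +x, and lift straight up
- board_square: another cradled panel, 70 wide x 70 tall x 18 mm, standing in the rack; origin centre of its underside, painted face +x
- board_wide: another cradled panel, 90 wide x 60 tall x 18 mm, standing in the rack; origin centre of its underside, painted face +x
- jar_short: lidded paint jar, 64 mm across, 68 mm tall; bystander; origin centre of its underside
- jar_tall: lidded paint jar, 60 mm across, 92 mm tall; bystander; origin centre of its underside
- squeeze_bottle: paint bottle, 62 mm across, 150 mm tall; bystander; origin centre of its underside
- tape: roll of tape lying flat, 104 mm across, 24 mm high; bystander; origin centre of its underside
- brush: paint brush lying on the table, 230 mm long along its x, 11 mm high; bystander; origin under its middle
- palette_knife: palette knife lying on the table, 200 mm long along its x, 17 mm high; bystander; origin under its middle
Things that resemble listed ones, but are neither listed nor needed, are in the scene too. Leave any green look-alike of the study alone.

How it is judged:
By the outcome, as a careful person would: the job done as asked, in the order asked, and still so for the second after the job is handed in, while the arm keeps its last pose, push and grip.
It also fails if it takes over 32 s, if anything falls off the work surface, if the arm or the gripper's body presses on something with over 40 N, if the wrist force passes 120 N, or if a joint passes its speed limit or range.

## Working session

There is one attempt and no reset: what is moved stays moved. The work goes in short steps, Python scripts to look and compute and a tool call to move; the robot and the scene stay as the last step left them, time stands still between calls to the robot, and variables do not carry over. Pictures are saved under pics/ and viewed, at most 10 in all, crops included, and the job is handed in when it is done.

Besides the shell and the picture viewer there is one more tool, called after "Request:" by a JSON object that holds its "op" and its "data", one argument or row to a line. apply_moves: Moves the arm, as the interface text tells. Its arguments: {"type":"object","properties":{"targets":{"type":"array"},"newtons":{"type":"number"}},"required":["targets"]}

```bash
mkdir -p pics; cat > h.py <<'E'
import numpy as np, cv2
from workcell import manip, viewer, ticket, nets
def cloud(p):
    z=p["z_map"].astype(float); K=p["K"]; h,w=z.shape
    u,v=np.meshgrid(np.arange(w),np.arange(h))
    return unproj(p,u,v,z)
def unproj(p,u,v,z):
    K=p["K"];xd=(u-K[0,2])/K[0,0];yd=(v-K[1,2])/K[1,1]
    x,y=xd.copy() if hasattr(xd,'copy') else xd,yd
    for _ in range(8):
        f=1+p["k1"]*(x*x+y*y); x=xd/f;y=yd/f
    P=np.stack([x*z,y*z,z],-1); E=np.asarray(p["extrinsics"])
    return (P-E[:3,3])@E[:3,:3]
def save(p,n): cv2.imwrite("pics/"+n,p["img"][:,:,::-1])
E
python3 - <<'E'
from h import *
s=manip.state(); print(s, manip.finger_overhang)
for n in("scene","top"):
    p=viewer.capture(n); save(p,n+".png"); C=cloud(p); np.savez(n,C=C,**{k:np.asarray(p[k]) for k in("img","z_map","K","k1","extrinsics")})
    for l in("study","study_paint","study_mid","lens","tripod","rack","board_square","board_wide","jar_short","jar_tall","squeeze_bottle"):
        for r in nets.place_of(p,l)[:3]:
            c,rr=r["point"]; i,j=int(round(rr)),int(round(c))
            print(n,l,round(r["confidence"],2),np.round(r["point"]),np.round(C[min(max(i,0),383),min(max(j,0),511)],3))
E
```

```text
{'t': 0.0, 'joint_positions': array([ 1.06119189,  0.62932208,  0.03844295,  1.51833242, -0.02699942,
        0.99628234, -0.02000996]), 'qd': array([ 8.10393261e-04, -3.25971583e-04,  4.08968232e-04, -1.34843436e-03,
        4.11315784e-04,  1.27340032e-03, -9.40284325e-05]), 'joint_efforts': array([ 2.76204378e-05, -5.49737191e+01,  1.14338927e+00, -1.86635900e+01,
       -5.22063766e-02,  2.36390327e-02,  1.80682482e-04]), 'position': array([ 0.27886052, -0.58646769,  0.22358107]), 'tcp_rot': array([-8.88095180e-04,  9.75481218e-01,  2.20080802e-01, -2.12210613e-04]), 'force': array([ 0.1745269 , -0.16877996, -0.23520814]), 'ft_torque': array([ 0.00678078, -0.00557473, -0.03101066]), 'grasp_force': 0.0, 'gripper_width': 0.09425160319689146} 0.019
scene study 0.74 [195. 312.] [ 0.593 -0.411  0.058]
scene study 0.73 [225. 273.] [ 0.589 -0.251  0.021]
scene study 0.64 [250. 304.] [ 0.706 -0.291  0.002]
scene study_paint 0.56 [224. 269.] [ 0.592 -0.255  0.063]
scene study_paint 0.48 [196. 312.] [ 0.597 -0.41   0.061]
scene study_mid 0.69 [244. 296.] [ 0.697 -0.304  0.09 ]
scene study_
[... 1013 characters left out ...]
0.246  0.105]
top study_mid 0.63 [382. 203.] [ 0.561 -0.394  0.091]
top study_mid 0.61 [343. 161.] [ 0.687 -0.297  0.063]
top lens 0.77 [131. 177.] [0.602 0.23  0.32 ]
top tripod 0.65 [145. 179.] [0.659 0.283 0.001]
top rack 0.88 [313. 225.] [ 0.51  -0.209  0.029]
top board_square 0.69 [311. 233.] [ 0.483 -0.196  0.086]
top board_square 0.37 [388. 241.] [ 0.456 -0.403  0.095]
top board_wide 0.64 [321. 220.] [ 0.523 -0.232  0.03 ]
top board_wide 0.57 [174. 260.] [0.418 0.193 0.001]
top jar_short 0.76 [121. 234.] [0.491 0.331 0.067]
top jar_tall 0.87 [237. 151.] [0.716 0.002 0.086]
top squeeze_bottle 0.6 [386. 241.] [ 0.457 -0.399  0.09 ]
top squeeze_bottle 0.21 [122. 235.] [0.488 0.328 0.065]
```

View pics/scene.png

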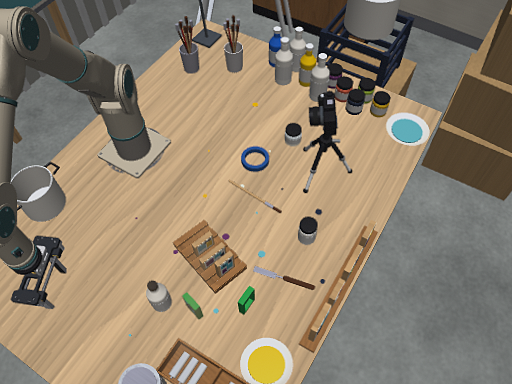

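View pics/top.png

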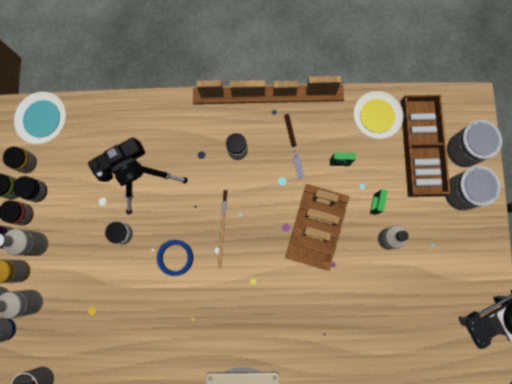

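```bash
python3 - <<'E'
import numpy as np,cv2
t=np.load("top.npz");s=np.load("scene.npz")
a=cv2.resize(t["img"][175:280,270:370],(400,420),interpolation=3)
b=cv2.resize(s["img"][215:295,165:255],(400,356),interpolation=3)
c=cv2.resize(t["img"][125:220,80:195],(400,330))[:240]
c=cv2.resize(t["img"][130:200,80:180],(390,240),interpolation=3)
d=cv2.resize(s["img"][85:155,290:360],(390,240),interpolation=3)
im=np.zeros((600,800,3),np.uint8)
a=cv2.resize(a,(400,340));b=cv2.resize(b,(400,340))
im[:340,:400]=a;im[:340,400:]=b;im[350:590,:390]=c;im[350:590,400:790]=d
cv2.imwrite("pics/z.png",im[:,:,::-1])
C=t["C"].reshape(-1,3)
m=(C[:,0]>.38)&(C[:,0]<.65)&(C[:,1]>-.34)&(C[:,1]<-.13)
P=C[m]
r=P[(P[:,2]>.022)&(P[:,2]<.034)]; print("rack",cv2.minAreaRect((r[:,:2]*1000).astype(np.float32)))
h=P[P[:,2]>.05]
ax=None
(cx,cy),sz,ang=cv2.minAreaRect((r[:,:2]*1000).astype(np.float32))
B=cv2.boxPoints(((cx,cy),sz,ang));e=[B[1]-B[0],B[2]-B[1]];e=max(e,key=np.linalg.norm);e/=np.linalg.norm(e)
if e[0]<0:e=-e
print("axis",e,np.degrees(np.arctan2(e[1],e[0])))
q=(h[:,:2]*1000-[cx,cy]);lx=q@e;ly=q@[-e[1],e[0]]
for c0 in(-78,-26,26,78):
    k=abs(lx-c0)<22
    if k.sum(): print(c0,k.sum(),np.percentile(h[k,2],[5,50,90,100]),np.percentile(lx[k],[2,50,98]),np.percentile(ly[k],[1,99]))
E
```

```text
rack ((505.47760009765625, -221.92669677734375), (128.5364990234375, 224.10601806640625), 72.56651306152344)
axis [ 0.9540654  -0.29959852] -17.433489
-26 192 [0.07600806 0.08715112 0.08995163 0.09257507] [-35.30386576 -26.08275767 -16.53784179] [-32.20392095  34.86477861]
26 238 [0.06986897 0.07709812 0.08017243 0.08404871] [16.68409092 25.90911161 35.87169282] [-43.83207942  42.74420046]
78 190 [0.0663095  0.10688152 0.11008674 0.11424896] [68.77457399 76.55932054 87.73810603] [-22.38198144  34.86656984]
```

View pics/z.png

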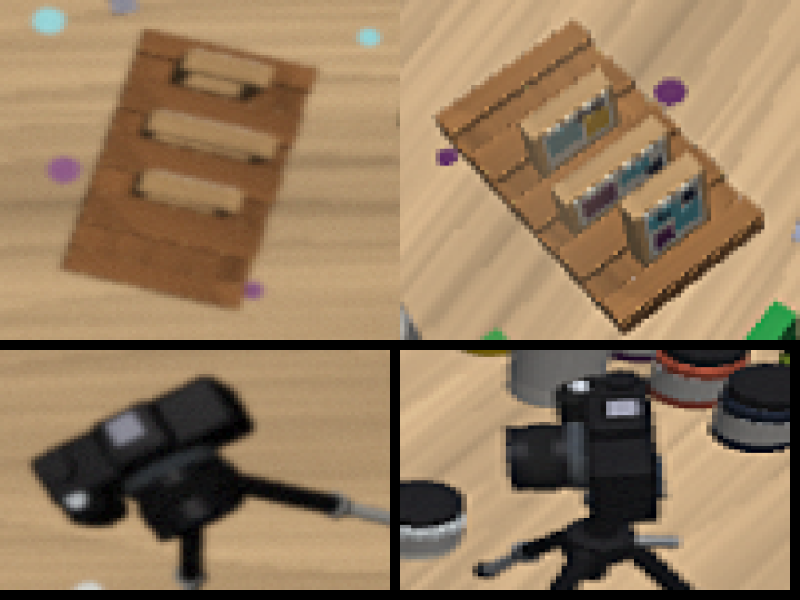

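Request:
{"op": "apply_moves", "data": {
  "targets": [
    [[0,0,0,-1.25,0,0,0.1245],[0,0,0,-1.25,0,0,0.1245],[0,0,0,-1.25,0,0,0.1245],[0,0,0,-1.25,0,0,0.1245],[0,0,0,-1.25,0,0,0.1245],[0,0,0,-1.25,0,0,0.1245],[0,1.3,-3,0,0,0,0],[0,1.3,-3,0,0,0,0],[0,1.3,-3,0,0,0,0],[0,1.3,-3,0,0,0,0],[0,1.3,-3,0,0,0,0],[0,1.3,-3,0,0,0,0],[0,1.3,-3,0,0,0,0],[0,1.3,-3,0,0,0,0],[0,1.3,-3,0,0,0,0],[0,1.3,-3,0,0,0,0],[0,1.3,-3,0,0,0,0],[0,1.3,-3,0,0,0,0],[0,1.3,-3,0,0,0,0],[0,1.3,-3,0,0,0,0]]
  ]
}}

```text
t: 2.87
position: [0.5791, -0.2391, 0.2997]
tcp_rot: [-0.0, 0.989, -0.151, 0.0]
force: [0.1, -0.1, 0.7]
gripper_width: 0.0938
grasp_force: 0.0
```

```bash
python3 - <<'E'
from h import *
from scipy.spatial.transform import Rotation as R
s=manip.state();q=s["tcp_rot"];M=R.from_quat([*q[1:],q[0]]).as_matrix()
print(s["t"],s["position"],s["joint_positions"],"\n",M.round(4))
p=viewer.capture("wrist");save(p,"w1.png");C=cloud(p)
E=p["extrinsics"];cp=-E[:3,:3].T@E[:3,3];print("cam in tool",M.T@(cp-s["position"]),"\n",(M.T@E[:3,:3].T).round(3))
P=C[(p["z_map"]>0)]
for x in("top","w"):
    Q=np.load("top.npz")["C"].reshape(-1,3) if x=="top" else P
    k=(Q[:,2]>.098)&(Q[:,2]<.118)&(np.hypot(Q[:,0]-.58,Q[:,1]+.24)<.07)
    print(x,k.sum()); 
    if k.sum()>20:
        T=Q[k];print(T.mean(0),np.median(T[:,2]),cv2.minAreaRect((T[:,:2]*1000).astype(np.float32)))
r=P[(P[:,2]>.022)&(P[:,2]<.034)];print(cv2.minAreaRect((r[:,:2]*1000).astype(np.float32)))
np.save("w1.npy",C)
E
```

```text
2.8667 [ 0.57912488 -0.23910813  0.29966985] [ 0.21827627  0.5328012   0.2125494   1.49171128 -0.11887819  1.12944634
 -1.42089125] 
 [[ 9.544e-01 -2.985e-01  3.000e-04]
 [-2.985e-01 -9.544e-01 -0.000e+00]
 [ 3.000e-04 -1.000e-04 -1.000e+00]]
cam in tool [ 0.08368562  0.00023076 -0.16032817] 
 [[-0.    -0.959 -0.284]
 [ 1.    -0.     0.001]
 [-0.001 -0.284  0.959]]
top 159
[ 0.58168884 -0.23962877  0.10732157] 0.10750028957876095 ((582.5631103515625, -239.9041290283203), (57.47203826904297, 20.051937103271484), 71.89292907714844)
w 1112
[ 0.58448137 -0.24121022  0.10749813] 0.10796290065468456 ((583.77392578125, -241.08126831054688), (60.05897521972656, 19.724788665771484), 73.00540161132812)
((552.9297485351562, -263.3045349121094), (584.0938720703125, 339.7744140625), 80.49690246582031)
```

View pics/w1.png

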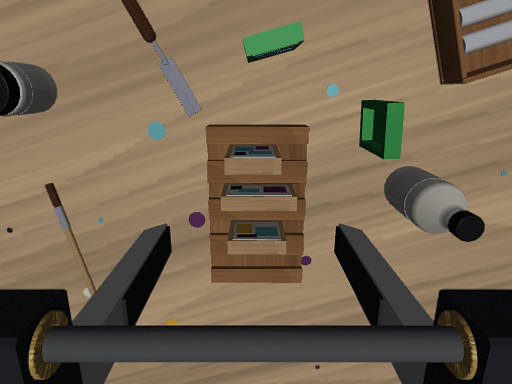

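Request:
{"op": "apply_moves", "data": {
  "targets": [
    [[0,-1.45,-2.76,-1.8,0,0,0],[0,-1.45,-2.76,-1.8,0,0,0],[0,-1.45,-2.76,-1.8,0,0,0],[0,-1.45,-2.76,-1.8,0,0,0],[0,-1.45,-2.76,-1.8,0,0,0],[0,-1.45,-2.76,-1.8,0,0,0],[0,-1.45,-2.76,-1.8,0,0,0],[0,-1.45,-2.76,-1.8,0,0,0],[0,-1.45,-2.76,-1.8,0,0,0],[0,-1.45,-2.76,-1.8,0,0,0],[0,-1.45,-2.76,-1.8,0,0,0],[0,-1.45,-2.76,-1.8,0,0,0],[0,-1.45,-2.76,-1.8,0,0,0],[0,-1.45,-2.76,-1.8,0,0,0],[0,0,0,0,0,0,-0.117],[0,0,0,0,0,0,-0.117],[0,0,0,0,0,0,-0.117],[0,0,0,0,0,0,-0.117],[0,0,0,0,0,0,-0.117],[0,0,0,0,0,0,-0.117]]
  ]
}}

```text
t: 4.58
position: [0.4998, 0.1886, 0.5515]
tcp_rot: [0.0, 0.98, 0.201, 0.0]
force: [-0.0, -0.0, 0.0]
gripper_width: 0.094
grasp_force: 0.0
```

```bash
python3 - <<'E'
from h import *
s=manip.state();print(s["position"],s["joint_positions"],s["tcp_rot"])
p=viewer.capture("wrist");save(p,"w2.png");C=cloud(p);np.savez("w2",C=C,**{k:np.asarray(p[k]) for k in("img","z_map","K","k1","extrinsics")})
for l in("lens","tripod"):
    for r in nets.place_of(p,l)[:2]:
        c,rr=r["point"];print(l,r["confidence"],r["point"],C[int(rr)%384,int(c)%512])
P=C[p["z_map"]>0];k=(P[:,2]>.2)&(P[:,2]<.42);print(k.sum(),P[k].min(0),P[k].max(0))
E
```

```text
[0.49979099 0.18864152 0.55154113] [-0.39568391  0.27710783 -0.02664055  1.20359567  0.00740326  1.66087817
 -1.58683627] [3.08318460e-05 9.79606854e-01 2.00923884e-01 5.90645719e-05]
lens 0.73 [251.7, 63.1] [0.59940139 0.2321733  0.31635711]
5140 [0.58835183 0.20664648 0.27402653] [0.671071   0.32057389 0.36044038]
```

View pics/w2.png

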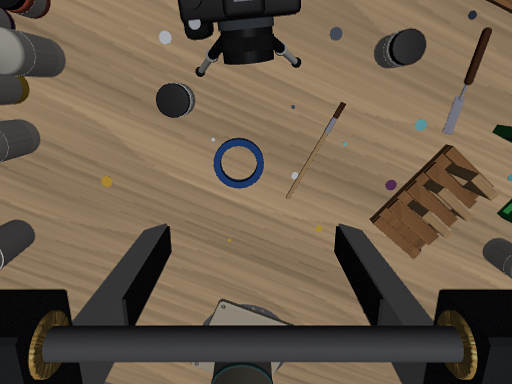

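Request:
{"op": "apply_moves", "data": {
  "targets": [
    [[0,-2.2,0,2.5,0,0,0],[0,-2.2,0,2.5,0,0,0],[0,-2.2,0,2.5,0,0,0],[0,-2.2,0,2.5,0,0,0],[0,0,0,0,0,0.117,0],[0,0,0,0,0,0.117,0],[0,0,0,0,0,0.117,0],[0,0,0,0,0,0.117,0],[0,0,0,0,0,0.117,0],[0,0,0,0,0,0.117,0],[0,0,0,0,0,0,0]]
  ]
}}

```text
t: 5.65
position: [0.4121, 0.1512, 0.4451]
tcp_rot: [-0.068, 0.922, 0.184, 0.333]
force: [-0.8, -0.4, -2.1]
gripper_width: 0.094
grasp_force: 0.0
```

```bash
python3 - <<'E'
from h import *
s=manip.state();print(s["position"],s["joint_positions"],s["tcp_rot"])
p=viewer.capture("wrist");save(p,"w3.png");C=cloud(p);np.savez("w3",C=C,**{k:np.asarray(p[k]) for k in("img","z_map","K","k1","extrinsics")})
for l in("lens","tripod"):
    for r in nets.place_of(p,l)[:2]:
        c,rr=r["point"];print(l,r["confidence"],r["point"],C[int(rr)%384,int(c)%512])
P=C[p["z_map"]>0];k=(P[:,2]>.2)&(P[:,2]<.42);print(k.sum(),P[k].min(0),P[k].max(0))
m=nets.cut_out(p,"tripod");print([(r["confidence"],r["extent"]) for r in m[:2]])
cv2.imwrite("pics/w3z.png",cv2.resize(p["img"][0:150,170:340,::-1],(680,600),interpolation=cv2.INTER_CUBIC))
E
```

```text
[0.41207689 0.15120328 0.44506221] [-0.37570168 -0.24799097 -0.0419922   2.24814593  0.00956181  0.44715874
 -1.60310777] [-0.06761506  0.92208245  0.1844939   0.33339791]
lens 0.68 [249.3, 107.6] [0.60278288 0.23466428 0.29061317]
lens 0.51 [383.3, 180.6] [0.71315404 0.01534067 0.0472406 ]
8205 [0.58792888 0.2066275  0.26302746] [0.68931671 0.32545076 0.36250354]
[(0.87, [183.1, 20.3, 302.9, 201.8])]
```

View pics/w3z.png

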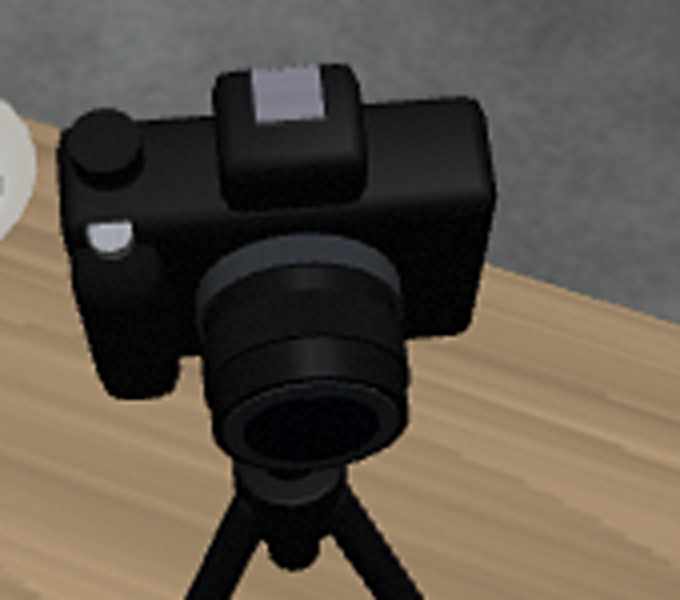

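```bash
cat > fit.py <<'E'
from h import *
from scipy.optimize import least_squares
d=np.load("w3.npz");C=d["C"]
def plane(Q):
    for _ in range(6):
        c=np.median(Q,0) if _==0 else Q.mean(0);n=np.linalg.svd(Q-c)[2][2];r=(Q-c)@n
        Q=Q[abs(r)<max(2*np.median(abs(r))*1.5,.0008)]
    return n,c,r.std(),len(Q)
def reg(x0,y0,x1,y1): return C[int(y0/4):int(y1/4),170+int(x0/4):170+int(x1/4)].reshape(-1,3)
for nm,rg in dict(front=(412,225,470,325),top=(375,115,480,185),topL=(150,130,210,210)).items():
    n,c,s,k=plane(reg(*rg)); n=n*np.sign(n[2] if nm[0]=="t" else -n[0]);print(nm,n.round(4),c.round(4),s.round(5),k,"yaw",np.degrees(np.arctan2(-n[1],-n[0])).round(2),"el",np.degrees(np.arcsin(n[2])).round(2))
g=reg(250,405,370,450);n,c,s,k=plane(g);n*=-np.sign(n[0]);print("glass",n.round(4),c.round(4),s,k,"yaw",np.degrees(np.arctan2(-n[1],-n[0])),"el",np.degrees(np.arcsin(n[2])))
# cylinder: barrel side points
b=np.vstack([reg(215,290,400,330),reg(215,335,400,370)])
b=b[(b[:,2]>.27)]
def ax(v): y,p=v[:2];return np.array([np.cos(y)*np.cos(p),np.sin(y)*np.cos(p),np.sin(p)])
def f(v,Q):
    a=ax(v);P0=np.array([.6,v[2],v[3]]);w=Q-P0;w=w-np.outer(w@a,a);return np.linalg.norm(w,axis=1)-v[4]
r=least_squares(f,[.4,.25,.23,.28,.025],args=(b,),loss="soft_l1",f_scale=.0007);v=r.x
print("cyl yaw,pitch",np.degrees(v[:2]),v[2:],abs(r.fun).mean(),len(b)); a=ax(v);P0=np.array([.6,v[2],v[3]])
# all points near axis
P=C[d["z_map"]>0];w=P-P0;t=w@a;rad=np.linalg.norm(w-np.outer(t,a),axis=1);k=(rad<.035)&(abs(t)<.08)
h=np.histogram(t[k],bins=np.arange(-.05,.06,.002));print([(round(x,3),int(n),) for n,x in zip(*h) if n])
for lo in np.arange(-.05,.04,.004):
    q=k&(t>lo)&(t<lo+.004)
    if q.sum()>5: print(round(lo,3),q.sum(),np.percentile(rad[q],[5,50,95]).round(4))
print("P0",P0,"a",a)
E
python3 fit.py
```

```text
front [-0.3572  0.9307 -0.0792] [0.6575 0.2183 0.3059] 0.00475 350 yaw -69.01 el -4.54
top [0.6132 0.2296 0.7558] [0.6675 0.2289 0.3403] 0.00517 486 yaw -159.47 el 49.1
topL [-0.3528  0.9173  0.1844] [0.634  0.2889 0.3409] 0.00469 300 yaw -68.96 el 10.63
glass [-0.8685 -0.468  -0.1633] [0.6005 0.2367 0.2941] 0.00033766440093148484 321 yaw 28.317380414601768 el -9.399379308422613
cyl yaw,pitch [25.63725675  8.61271998] [0.23652901 0.29151119 0.0296921 ] 0.0029984039155725303 893
[(np.float64(-0.002), 30), (np.float64(0.0), 700), (np.float64(0.002), 258), (np.float64(0.004), 80), (np.float64(0.006), 86), (np.float64(0.008), 72), (np.float64(0.01), 86), (np.float64(0.012), 117), (np.float64(0.014), 102), (np.float64(0.016), 79), (np.float64(0.018), 89), (np.float64(0.02), 77), (np.float64(0.022), 91), (np.float64(0.024), 69), (np.float64(0.026), 65), (np.float64(0.028), 53), (np.float64(0.03), 69), (np.float64(0.032), 76), (np.float64(0.034), 140), (np.float64(0.036), 103), (np.float64(0.038), 82), (np.float64(0.04), 89), (np.float64(0.042), 124), (np.float64(0.044), 148), (np.float64(0.046), 51), (np.float64(0.048), 1)]
-0.002 730 [0.0055 0.0186 0.0276]
0.002 338 [0.0208 0.0278 0.0295]
0.006 158 [0.0274 0.0286 0.0297]
0.01 203 [0.0277 0.029  0.0304]
0.014 181 [0.0288 0.0301 0.0309]
0.018 166 [0.0293 0.0304 0.0312]
0.022 160 [0.0295 0.0304 0.0311]
0.026 118 [0.0284 0.0299 0.0309]
0.03 145 [0.0282 0.029  0.0301]
0.034 243 [0.0281 0.0302 0.0319]
0.038 171 [0.0299 0.031  0.0323]
P0 [0.6        0.23652901 0.29151119] a [0.89138472 0.4277929  0.14975485]
```

```bash
sed -i 's/^def reg.*/C[d["z_map"]<=0]=np.nan\ndef reg(x0,y0,x1,y1):\n    Q=C[int(y0\/4):int(y1\/4),170+int(x0\/4):170+int(x1\/4)].reshape(-1,3);return Q[np.isfinite(Q[:,0])]/' fit.py; python3 fit.py | grep -v "^\[\|^-*0"; python3 - <<'E'
from h import *
d=np.load("w3.npz");z=d["z_map"];print((z[25:85,270:288:3]*1000).astype(int)[::4]);
E
```

```text
front [-0.8659 -0.4707 -0.169 ] [0.659  0.2188 0.3043] 0.00036 319 yaw 28.53 el -9.73
top [-0.1315 -0.0759  0.9884] [0.6686 0.2293 0.3391] 0.00055 443 yaw 30.0 el 81.26
topL [-0.141  -0.0574  0.9883] [0.6355 0.2898 0.339 ] 0.00056 276 yaw 22.15 el 81.24
glass [-0.8679 -0.469  -0.1635] [0.6006 0.2366 0.294 ] 0.00032540409503121695 315 yaw 28.388556160479233 el -9.412123363391702
cyl yaw,pitch [25.93952773 12.30751268] [0.2362974  0.29068641 0.02929229] 0.0006994556528524568 887
P0 [0.6        0.2362974  0.29068641] a [0.87858918 0.42736928 0.2131585 ]
[[385 384 385 383 384 383]
 [381 383 381 382 381 381]
 [381 381 380 381 380 383]
 [377 380 379 380 380 379]
 [377 377 379 379 379 378]
 [377 376 375 376 376 376]
 [376 376 376 378 377 378]
 [378 378 379 380 379 381]
 [384 382 383 385 386 386]
 [390 392 393 392 392 394]
 [398 400 399 398 400 402]
 [405 408 407 407 407 408]
 [413 415 416 416 418 417]
 [  0 424 425 426 426 428]
 [  0 431 433 433 436 437]]
```

```bash
cat > fit2.py <<'E'
import io,contextlib
with contextlib.redirect_stdout(io.StringIO()):
    exec(open("fit.py").read())
from scipy.spatial.transform import Rotation as R
def frame(y,p): # lens frame columns
    return R.from_euler("ZY",[y,-p]).as_matrix()
def inl(Q):
    n,c,s,k=plane(Q);return Q[abs((Q-c)@n)<.0012]
F,T1,T2,G=[inl(reg(*r)) for r in((412,225,470,325),(375,115,480,185),(150,130,210,210),(250,405,370,450))]
def res(v):
    M=R.from_rotvec(v[:3]).as_matrix()@frame(.495,.165)
    T=np.vstack([T1,T2]);return np.concatenate([(F@M[:,0]-v[3]),(G@M[:,0]-v[4]),(T@M[:,2]-v[5])])
M0=frame(.495,.165);r=least_squares(res,[0,0,0,(F@M0[:,0]).mean(),(G@M0[:,0]).mean(),(T1@M0[:,2]).mean()],loss="soft_l1",f_scale=.0005)
M=R.from_rotvec(r.x[:3]).as_matrix()@M0
e=R.from_matrix(M).as_euler("ZYX",degrees=True);print("joint: yaw,pitch,roll",e)
M=frame(np.radians(e[0]),np.radians(-e[1]))
gx=np.median(G@M[:,0])
# circle in lens plane from barrel slices
P=C[np.isfinite(C[...,0])];L=P@M;l0=np.array([.6,.2363,.2907])@M
for lo,hi in((.004,.010),(.010,.016),(.016,.022),(.022,.028)):
    k=(L[:,0]-gx>lo)&(L[:,0]-gx<hi)&(np.linalg.norm(L[:,1:]-l0[1:],axis=1)<.04)
    q=L[k];q=q[q[:,2]>l0[2]-.01]
    rr=least_squares(lambda v:np.hypot(q[:,1]-v[0],q[:,2]-v[1])-v[2],[l0[1],l0[2],.029],loss="soft_l1",f_scale=.0007)
    print(lo,len(q),rr.x,"->",M@[gx,rr.x[0],rr.x[1]])
# rim ellipse centre by pixel
from numpy.linalg import inv
for u,v in((247.4,105.9),(249.3,107.6)):
    z=np.nanmedian(d["z_map"][104:109,245:251]); print("pix",unproj(d,u,v,z))
k=(abs(L[:,0]-gx)<.0025)&(np.linalg.norm(L[:,1:]-l0[1:],axis=1)<.04);q=L[k]
(cx,cy),rad=cv2.minEnclosingCircle((q[:,1:]*1000).astype(np.float32));print("disc",M@[gx,cx/1000,cy/1000],rad,"pct",np.percentile(q[:,1:],[1,99],axis=0))
for n in("w2","scene","top"):
    D=np.load(n+".npz");X=D["C"][D["z_map"]>0];X=X[(np.linalg.norm(X-[.645,.255,.33],axis=1)<.07)]
    k=abs(X@M[:,2]-r.x[5])<.006
    if k.sum()>50:
        nn,c,s,kk=plane(X[k]);nn*=np.sign(nn[2]);print(n,"top",nn.round(3),c.round(4),kk,s,"in lens axes deg",np.degrees([nn@M[:,0],nn@M[:,1]]),"offset",c@M[:,2]-r.x[5])
E
python3 fit2.py
```

```text
joint: yaw,pitch,roll [28.3800699  -9.48127106 -0.09435809]
0.004 239 [-0.07818619  0.18167044  0.02885503] -> [0.60140149 0.23603954 0.29129041]
0.01 303 [-0.07819141  0.18177762  0.02955578] -> [0.60138844 0.23602655 0.29139612]
0.016 247 [-0.07822771  0.1816448   0.03035793] -> [0.60142494 0.23600502 0.29126512]
0.022 208 [-0.07817608  0.18156573  0.03036212] -> [0.60141186 0.23605663 0.29118713]
pix [0.60113794 0.2359518  0.29407023]
pix [0.60031266 0.23321126 0.2932858 ]
disc [0.60151288 0.23565762 0.29179059] 30.26067352294922 pct [[-0.10509032  0.15496109]
 [-0.05101532  0.21039865]]
w2 top [-0.329 -0.172  0.928] [0.6328 0.269  0.3361] 1624 0.0012139783009480834 in lens axes deg [-12.24146683   0.29467279] offset -0.000689552344937644
scene top [-0.17  -0.106  0.98 ] [0.6538 0.2557 0.3368] 189 0.0023801873773298537 in lens axes deg [-2.01736806 -0.70296983] offset -0.002088015289383738
top top [-0.17  -0.093  0.981] [0.6485 0.2606 0.3377] 531 0.001907480560843361 in lens axes deg [-1.7052626  -0.07969738] offset -0.0007404412526550719
```

Request:
{"op": "apply_moves", "data": {
  "targets": [
    [[0,0,0,0,0,-0.117,0],[0,0,0,0,0,-0.117,0],[0,0,0,0,0,-0.117,0],[0,0,0,0,0,-0.117,0],[0,0,0,0,0,-0.117,0],[0,0,0,0,0,-0.117,0],[0,0,0,0,0,0,0.118],[0,0,0,0,0,0,0.118],[0,0,0,0,0,0,0.118],[0,0,0,0,0,0,0.118],[0,0,0,0,0,0,0.118],[0,0,0,0,0,0,0.118]]
  ]
}}

```text
t: 6.85
position: [0.4213, 0.1559, 0.4524]
tcp_rot: [-0.0, 0.988, -0.157, 0.0]
force: [0.3, -0.6, 0.7]
gripper_width: 0.094
grasp_force: 0.0
```

Request:
{"op": "apply_moves", "data": {
  "targets": [
    [[0,2,2.3,1.75,0,0,0],[0,2,2.3,1.75,0,0,0],[0,2,2.3,1.75,0,0,0],[0,2,2.3,1.75,0,0,0],[0,2,2.3,1.75,0,0,0],[0,2,2.3,1.75,0,0,0],[0,2,2.3,1.75,0,0,0],[0,2,2.3,1.75,0,0,0],[0,2,2.3,1.75,0,0,0],[0,2,2.3,1.75,0,0,0],[0,2,2.3,1.75,0,0,0],[0,2,2.3,1.75,0,0,0],[0,2,2.3,1.75,0,0,0],[0,2,2.3,1.75,0,0,0],[0,0,0,0,0,0,0]]
  ]
}}

```text
t: 8.1
position: [0.5888, -0.2447, 0.202]
tcp_rot: [0.002, 0.988, -0.157, -0.002]
force: [-0.1, -0.7, -0.5]
gripper_width: 0.094
grasp_force: 0.0
```

```bash
cat > st.py <<'E'
from h import *
from scipy.spatial.transform import Rotation as R
import sys
s=manip.state();q=s["tcp_rot"];M=R.from_quat([*q[1:],q[0]]).as_matrix()
print("t",s["t"],s["position"].round(4),"yaw",np.degrees(np.arctan2(M[1,0],M[0,0])).round(2),"tilt",np.degrees(np.arcsin(M[0,2])).round(2),s["gripper_width"],s["grasp_force"])
p=viewer.capture("wrist");save(p,sys.argv[1]);C=cloud(p);k=p["z_map"]>0
np.savez(sys.argv[1][:-4],C=C,M=M,pos=s["position"],**{k_:np.asarray(p[k_]) for k_ in("img","z_map","K","k1","extrinsics")})
T=(C-s["position"])@M   # tool coords
E
cat > m.py <<'E'
import sys; sys.argv=["","w4.png"]
exec(open("st.py").read())
P=C[k]
j=(abs(P[:,2]-.1075)<.006)&(np.hypot(P[:,0]-.583,P[:,1]+.24)<.05);Q=P[j]
rc=cv2.minAreaRect((Q[:,:2]*1000).astype(np.float32));print(len(Q),Q.mean(0),rc)
# front face
L=T[k];
f=(P[:,2]>.04)&(P[:,2]<.098)&(np.hypot(P[:,0]-.583,P[:,1]+.24)<.05);Q=P[f];c=np.median(Q,0)
for _ in range(6):
    n=np.linalg.svd(Q-Q.mean(0))[2][2];r=(Q-Q.mean(0))@n;Q=Q[abs(r)<max(3*np.median(abs(r)),.001)]
n*=np.sign(n[0]);print("face n",n,"yaw",np.degrees(np.arctan2(n[1],n[0])),"lean",np.degrees(np.arcsin(n[2])),Q.mean(0),len(Q),r.std())
t=L[f|j];print("tool y extent",np.percentile(t[:,1],[0.5,2,50,98,99.5]),"x extent top",np.percentile(L[j][:,0],[1,99]))
E
python3 m.py
```

```text
t 8.1 [ 0.5888 -0.2447  0.202 ] yaw -18.1 tilt -0.25 0.09402867908216683 0.0
1886 [ 0.58472686 -0.24106425  0.10771374] ((583.838623046875, -241.06309509277344), (60.01897048950195, 19.88997459411621), 72.78021240234375)
face n [ 0.17819423 -0.01306322 -0.98390862] yaw -4.192790149349808 lean -79.70755904916537 [ 0.5664201  -0.23517005  0.06840176] 2460 0.014375073908437345
tool y extent [-0.03204853 -0.03083782 -0.00274883  0.02576012  0.02700665] x extent top [-0.01507861  0.00415282]
```

View pics/w4.png

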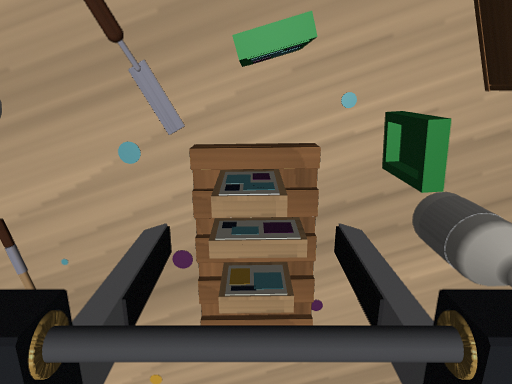

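Request:
{"op": "apply_moves", "data": {
  "targets": [
    [[0,-0.64,-0.19,0,0,0.0044,-0.016],[0,0,0,2.5,0,0,0],[0,0,0,2.5,0,0,0],[0,0,0,2.5,0,0,0],[0,0,0,2.5,0,0,0],[0,0,0,2,0,0,0],[0,0,0,1.4,0,0,0],[0,0,0,0,0,0,0],[0,0,0,0,0,0,0]]
  ]
}}

```text
t: 8.9
position: [0.5834, -0.232, 0.0731]
tcp_rot: [-0.0, 0.989, -0.145, 0.002]
force: [0.4, 0.6, 0.5]
gripper_width: 0.0943
grasp_force: 0.0
```

```bash
sed -i 's/w4.png/w5.png/' m.py; python3 m.py
```

```text
t 8.9 [ 0.5834 -0.232   0.0731] yaw -16.66 tilt 0.27 0.09434040169756293 0.0
7469 [ 0.58427548 -0.24533098  0.10756059] ((581.2747802734375, -249.7242889404297), (78.67982482910156, 20.834768295288086), 72.23135375976562)
face n [ 0.21650985 -0.09574147 -0.97157452] yaw -23.855194453201626 lean -76.30614685925977 [ 0.57827583 -0.24725864  0.07715839] 7506 0.011029596012242281
tool y extent [-0.02111641 -0.02005633  0.01307365  0.05413589  0.05633956] x extent top [-0.00631353  0.01307351]
```

View pics/w5.png

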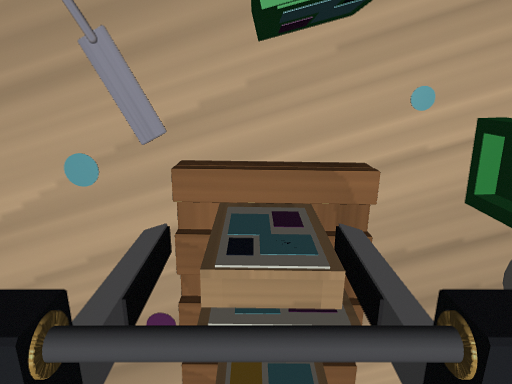

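Request:
{"op": "apply_moves", "data": {
  "targets": [
    [[0,0,0,0,0,0,0],[0,0,0,0,0,0,0],[0,0,0,0,0,0,0]]
  ]
}}

```text
t: 9.2
position: [0.5834, -0.2337, 0.0738]
tcp_rot: [0.0, 0.989, -0.146, 0.003]
force: [-0.6, 1.1, 0.5]
gripper_width: 0.0942
grasp_force: 0.0
```

```bash
sed -i 's/w5.png/w6.png/' m.py; python3 m.py; python3 -c "
from h import *
print(manip.state()['qd'].round(4))"
```

```text
t 9.2 [ 0.5834 -0.2337  0.0738] yaw -16.79 tilt 0.36 0.09420395697259737 0.0
7321 [ 0.58432797 -0.24503292  0.10757009] ((581.1725463867188, -249.6693115234375), (78.5679931640625, 20.623153686523438), 72.38832092285156)
face n [ 0.21954665 -0.09215323 -0.97123995] yaw -22.769900644713225 lean -76.22540608415176 [ 0.5779523  -0.24696208  0.07712818] 7322 0.010932070608287894
tool y extent [-0.02283868 -0.02176447  0.01089306  0.05237593  0.05456472] x extent top [-0.0066309   0.01269586]
[ 0.0033  0.0069 -0.0001  0.0038 -0.0016 -0.0016 -0.0002]
```

Request:
{"op": "apply_moves", "data": {
  "targets": [
    [[0,0.1,0.3,0.2,0,-0.006,0.006],[0,0.1,0.3,0.2,0,0,0],[0,0,0.1,0.1,0,0,0],[0,0,0,0,0,0,0],[0,0,0,0,0,0,0]]
  ]
}}

```text
t: 9.67
position: [0.5822, -0.2412, 0.0672]
tcp_rot: [-0.0, 0.989, -0.149, -0.001]
force: [-0.0, 0.1, -0.2]
gripper_width: 0.094
grasp_force: 0.0
```

```bash
sed -i 's/w6.png/w7.png/' m.py; python3 m.py
```

```text
t 9.6667 [ 0.5822 -0.2412  0.0672] yaw -17.17 tilt -0.11 0.09399901499076846 0.0
8224 [ 0.58572615 -0.24056858  0.10753374] ((584.221923828125, -240.4635009765625), (98.40303039550781, 21.016422271728516), 72.2904052734375)
face n [ 0.95600894 -0.29333588 -0.00098804] yaw -17.057784851469 lean -0.05661075088353339 [ 0.59387905 -0.24074907  0.07406   ] 5676 0.000518384177862541
tool y extent [-0.04968301 -0.04811383 -0.00189447  0.04746085  0.04763821] x extent top [-0.00774298  0.0113877 ]
```

Request:
{"op": "apply_moves", "data": {
  "newtons": 15,
  "targets": [
    [[0,0.12,0,0,0,0,0],[0,0,0,0,0,0,0],[0.3,0,0,0,0,0,0],[0.45,0,0,0,0,0,0],[0.6,0,0,0,0,0,0],[0.6,0,0,0,0,0,0],[0.6,0,0,0,0,0,0],[0.6,0,0,0,0,0,0],[0.6,0,0,0,0,0,0]]
  ]
}}

```text
t: 10.47
position: [0.5835, -0.2413, 0.0675]
tcp_rot: [-0.0, 0.989, -0.149, -0.001]
force: [-0.6, 0.1, 0.5]
gripper_width: 0.0602
grasp_force: 15.0
```

Request:
{"op": "apply_moves", "data": {
  "targets": [
    [[0.6,0,0,-0.3,0,0,0],[0.6,0,0,-0.6,0,0,0],[0.6,0,0,-1,0,0,0],[0.6,0,0,-1.5,0,0,0],[0.6,0,0,-2,0,0,0],[0.6,0,0,-2,0,0,0],[0.6,0,0,-2,0,0,0],[0.6,0,0,-2,0,0,0],[0.6,0,0,-2,0,0,0],[0.6,0,0,-2,0,0,0],[0.6,0,0,-1.5,0,0,0],[0.6,0,0,-1,0,0,0],[0.6,0,0,0,0,0,0],[0.6,0,0,0,0,0,0]]
  ]
}}

```text
t: 11.63
position: [0.5839, -0.2414, 0.247]
tcp_rot: [-0.0, 0.989, -0.149, -0.0]
force: [-0.0, 0.0, -1.1]
gripper_width: 0.0601
grasp_force: 15.0
```

```bash
cat > g.py <<'E'
exec(open("st.py").read())
# study in tool frame: front face x~+.010, top z~-.04
ok=k&(abs(T[...,1])<.029)
def fit(Q,i):
    for _ in range(6):
        c=Q.mean(0);n=np.linalg.svd(Q-c)[2][2];r=(Q-c)@n;Q=Q[abs(r)<max(3*np.median(abs(r)),.001)]
    return n*np.sign(n[i]),c,len(Q),r.std()
F=T[ok&(abs(T[...,0]-.0105)<.006)&(T[...,2]>-.034)&(T[...,2]<.025)&(abs(T[...,1])<.023)]
n,c,N,sd=fit(F,0);print("face n(tool)",n.round(4),c.round(4),N,sd)
U=T[ok&(abs(T[...,0])<.008)&(abs(T[...,2]+.04)<.012)]
n2,c2,N2,sd2=fit(U,2);print("top n(tool)",n2.round(4),c2.round(4),N2,sd2)
nw=M@n;print("face world",nw.round(4),"yaw",np.degrees(np.arctan2(nw[1],nw[0])).round(2),"el",np.degrees(np.arcsin(nw[2])).round(2))
E
python3 g.py w8.png
```

```text
t 11.6333 [ 0.5839 -0.2414  0.247 ] yaw -17.14 tilt -0.04 0.060075613353870544 14.999909999314696
face n(tool) [ 1.      0.0024 -0.0026] [ 0.0099  0.     -0.0097] 4984 0.00031863151272260715
top n(tool) [-2.2e-03  9.0e-04  1.0e+00] [ 0.0001 -0.0001 -0.0406] 4557 0.0004588600768320384
face world [ 0.9549 -0.2971  0.0019] yaw -17.28 el 0.11
```

View pics/w8.png

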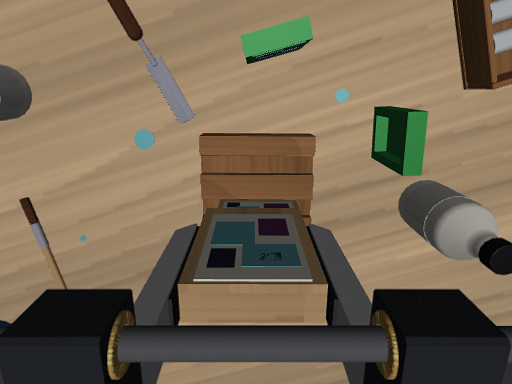

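Request:
{"op": "apply_moves", "data": {
  "targets": [
    [[0.6,-0.84,-0.98,-0.04,0,0,0],[0.6,-1.68,-1.96,-0.09,0,0,0],[0.6,-1.68,-1.96,-0.09,0,0,0],[0.6,-1.68,-1.96,-0.09,0,0,0],[0.6,-1.68,-1.96,-0.09,0,0,0],[0.6,-1.68,-1.96,-0.09,0,0,0],[0.6,-1.68,-1.96,-0.09,0,0,0],[0.6,-1.68,-1.96,-0.09,0,0,0],[0.6,-1.68,-1.96,-0.09,0,0,0],[0.6,-1.68,-1.96,-0.09,0,0,0],[0.6,-1.68,-1.96,-0.09,0,0,0],[0.6,-1.68,-1.96,-0.09,0,0,0],[0.6,-1.68,-1.96,-0.09,0,0,0],[0.6,-1.68,-1.96,-0.09,0,0,0],[0.6,-1.68,-1.96,-0.09,0,0,0],[0.6,-1.68,-1.96,-0.09,0,0,0],[0.6,-0.84,-0.98,-0.04,0,0,0]]
  ]
}}

```text
t: 13.1
position: [0.4172, 0.1402, 0.2603]
tcp_rot: [-0.0, 0.989, -0.147, -0.002]
force: [0.4, -1.6, -0.2]
gripper_width: 0.0598
grasp_force: 15.0
```

Request:
{"op": "apply_moves", "data": {
  "targets": [
    [[0.6,0,0,0,0,0,-0.04],[0.6,0,0,0,0,0,-0.08],[0.6,0,0,0,0,0,-0.08],[0.6,0,0,0,0,0,-0.08],[0.6,0,0,0,0,0,-0.08],[0.6,0,0,0,0,0,-0.08],[0.6,0,0,0,0,0,-0.08],[0.6,0,0,0,0,0,-0.08],[0.6,0,0,0,0,0,-0.08],[0.6,0,0,0,0,0,-0.08],[0.6,0,0,0,0,0,-0.035],[0.6,0,0,0,0,0.042,0],[0.6,0,0,0,0,0.042,0],[0.6,0,0,0,0,0.042,0],[0.6,0,0,0,0,0.04,0],[0.6,0,0,0,0,0,0],[0.6,0,0,0,0,0,0],[0.6,0,0,0,0,0,0]]
  ]
}}

```text
t: 14.6
position: [0.4196, 0.1376, 0.261]
tcp_rot: [-0.021, 0.966, 0.245, 0.079]
force: [0.9, -0.8, -0.9]
gripper_width: 0.0603
grasp_force: 15.0
```

```bash
cat > e.py <<'E'
from scipy.spatial.transform import Rotation as R2
ML=R2.from_euler("ZY",[28.38,-9.48],degrees=True).as_matrix();lens=np.array([.6014,.2360,.2913])
Rs=ML@np.diag([1,-1,-1.]);tgt=lens+ML@[-.2,0,0]-Rs@[.01,0,.0044]
print("shift tool cm",(M.T@(tgt-s["position"])*100).round(2),"rot tool rad",R2.from_matrix(M.T@Rs).as_rotvec().round(4),"joints",s["joint_positions"].round(3))
E
cat g.py e.py > ge.py; python3 ge.py w9.png
```

```text
t 14.6 [0.4196 0.1376 0.261 ] yaw 28.4 tilt 8.21 0.06031733177284752 14.999966978793964
face n(tool) [ 1.      0.0019 -0.0024] [ 0.0095  0.     -0.0097] 4988 0.0003140750953620436
top n(tool) [-2.0e-04 -1.1e-03  1.0e+00] [ 0.0001 -0.0001 -0.0407] 4594 0.0004607711325788024
face world [0.8684 0.4674 0.1654] yaw 28.29 el 9.52
shift tool cm [-0.11 -0.02 -0.03] rot tool rad [-0.0013  0.0017  0.0003] joints [-0.304  0.206 -0.07   2.151 -0.012  0.622 -1.437]
```

Request:
{"op": "apply_moves", "data": {
  "targets": [
    [[0.6,-0.1,0,0,0,0.001,0],[0.6,0,0,0,0,0,0],[0.6,0,0,0,0,0,0],[0.6,0,0,0,0,0,0],[0.6,0,0,0,0,0,0],[0.6,0,0,0,0,0,0]]
  ]
}}

```text
t: 15.15
position: [0.4186, 0.1371, 0.261]
tcp_rot: [-0.021, 0.966, 0.245, 0.08]
force: [0.2, -0.2, 0.4]
gripper_width: 0.0597
grasp_force: 15.0
```

```bash
python3 ge.py w10.png; python3 - <<'E'
from h import *
p=viewer.capture("scene");cv2.imwrite("pics/fin.png",cv2.resize(p["img"][40:290,160:400,::-1],(576,600)))
E
```

```text
t 15.15 [0.4186 0.1371 0.261 ] yaw 28.4 tilt 8.32 0.059711073496497895 15.000004910398275
face n(tool) [ 1.      0.0017 -0.0023] [ 0.0095  0.0001 -0.0097] 4997 0.00031288314368101025
top n(tool) [ 2.e-04 -3.e-04  1.e+00] [ 0.0001  0.     -0.0407] 4559 0.00045906500860078494
face world [0.8681 0.4674 0.1674] yaw 28.3 el 9.64
shift tool cm [-0.   -0.02 -0.  ] rot tool rad [-0.0012 -0.0004  0.0003] joints [-0.303  0.203 -0.07   2.155 -0.013  0.619 -1.435]
```

View pics/fin.png

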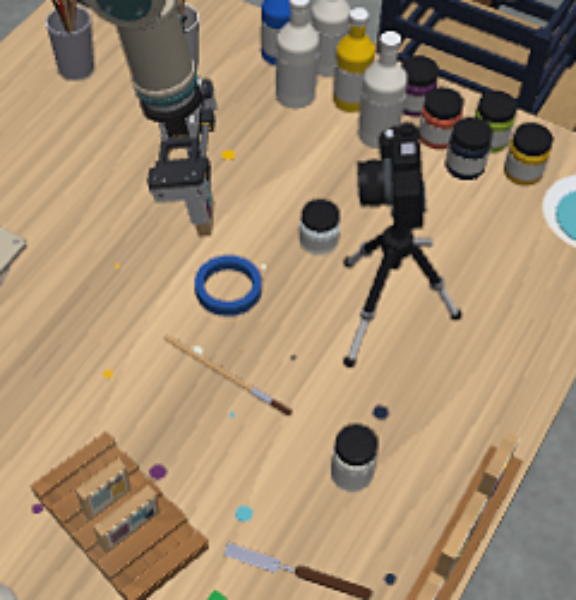

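The picture shows the study at about (205,215), held in the gripper in front of the lens at (370,185). The other two boards and the bystanders have not moved.

```bash
python3 -c "
from workcell import ticket
print(ticket.sign_off())"
```

```text
the job is handed in; nothing more can be done
None
```

I handed in the job with the study held steady 20 cm in front of the lens, centred, upright and square to it, gripped at 15 N on its bare side edges; the clock was at about 15 s, and by my measurements it is within about 1 mm of target, on camera calibration good to about 2 mm.

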